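# Tip the book onto the copy board

### The job

Get the blue book ready to be photographed on the dark green copy board: without picking it up, push it over high up on its outer side and let it fall freely so that it lands flat inside the board's white frame. Then slide the lying book away from you until its spine sits flush against the metal rail along its whole length, and take your hand away. Leave the brown book standing and everything else where it is.

Things in the scene. Friction and masses are not known exactly. Their poses are not given: they have to be found in the camera images.
- blue_book: blue hardback book, 24 mm thick, 152 mm spine to fore-edge, 210 mm tall, about 0.42 kg; stands on its tail at the left or right end of the board, just inside a side line, covers facing along the board's y axis, spine towards the rail and 20 to 50 mm from it. Origin: centre of its foot (its underside as it stands); x through the thickness, -y towards the spine, z towards its head
- blue_middle (a point): middle of the blue book, 105 mm from its foot, halfway through its thickness
- blue_spine_foot (a point): point on the outside of the blue book's spine, 8 mm from its foot end
- blue_spine_head (a point): point on the outside of the blue book's spine, 8 mm from its head end
- board: dark green copy board fixed on the desk, its top 9 mm above z = 0, x -120 to +130 mm, y -215 to +215 mm. Origin: at z = 0 under it; x points away from the robot to the rail, y left, z up; turned by up to 0.2 rad. White lines: near line at x = -105 mm, side lines at y = -185 and +185 mm; the rail closes the frame. The whole lying book must be between these lines; outer = away from the board's middle
- rail_face (a point): middle of the near face of the fixed aluminium rail, at x = +115 mm on the board; the rail runs along the board's y axis over 416 mm, its top 16 mm above the board; axes like the board's
- brown_book: brown hardback book, 26 x 152 x 222 mm, standing on its tail on the other end of the board; must stay standing where it is. Origin: centre of its underside
- mug: white mug, 84 mm across, 91 mm tall, standing to the right of the board. Origin: centre of its underside
- stapler: black desk stapler, 36 x 153 x 44 mm, on the desk to the right. Origin: centre of its underside
- ink_bottle: square dark blue ink bottle with black cap, 49 x 48 x 58 mm, on the desk to the left. Origin: centre of its underside
- stamp_pad: red tin stamp pad, 65 x 88 x 15 mm, lid shut, on the desk to the right. Origin: centre of its underside
There are look-alikes about, which are no part of the job. Leave any purple look-alike of the blue_book alone. What is shaped like the brown_book but red is not meant.

How it is judged:
By the outcome, as a careful person would: the job done as asked, in the order asked, and still so for the second after the job is handed in, with the robot touching nothing.
It also fails if it takes over 51 s, if anything falls off the work surface, if the arm or the gripper's body presses on something with over 40 N, if the wrist force passes 120 N, or if a joint passes its speed limit or range.

### The arm

A 7-joint arm with a two-finger parallel gripper is mounted at the origin on a cart in front of the work surface, level with it; the furniture and walls round the work are solid. World frame = base frame: x ahead of the robot, y to its left, z up, the work surface at z = 0. Lengths are in mm, angles in rad, forces in N, time in s.
With the tool pointing down it reaches from about 400 to 875 mm from the base axis. Payload 4.4 kg.
Tool frame: the origin (TCP) lies on the centre line of the jaws, within the pads' length; the fingertips stand 8 mm ahead of it and the grasp point (between the pads) lies 11 mm behind it; x points along the fingers, z is the direction in which the jaws open and shut, and the axes are right-handed (so a half turn about x gives the same grasp; the last joint's range is limited). The gripper opens to 85 mm and grips with 20 to 120 N. Pads are 22 mm wide; open, the fingers measure 114 mm over their backs; the gripper's body (76 mm by 85 mm) begins 54 mm behind the grasp point. The pads swing forward as they close: fully open they stand 13 mm farther back than shut.
Start: joints at [1.263, 0.628, 0.038, 1.517, -0.027, 0.996, -0.02], TCP at [155.67, -631.098, 239.313] pointing down, gripper open.
Joint ranges: [-3.06, 3.06], [-0.37, 2.12], [-1.25, 1.32], [0.18, 2.47], [-1.1, 4.24], [0.23, 1.98], [-2.94, 2.94]. Speed limits (rad/s): [2.57, 2.57, 3.14, 3.14, 3.14, 3.14, 3.14].

### API

Orientations are given as [roll, pitch, yaw] about the fixed x, y, z axes, in that order (R = Rz(yaw) Ry(pitch) Rx(roll)).
In Python, from cell import ctrl, get_image, camera_params gives the robot as it stands. The module is installed in compiled form; this text tells all that it offers.
- The arm moves only by the shell command python3 -m handwheel 'ROWS'. ROWS is text: rows parted by semicolons, each of 7 numbers parted by spaces: the opening, from -1 (shut) to 1 (fully open), then the shift along the tool's x, y, z in mm, then the turn, a rotation vector about the tool's x, y, z in rad. In form: grip x y z wx wy wz; .... A call has 1 to 10 rows; each row shifts and turns the pose as measured when the row begins, along the tool's axes as they then stand; what a row does not reach is not made up. A row lasts 1/10 s, in which the tool goes at most 50 mm and 8.59 degrees, less where a joint would pass 70% of its speed; a pose out of reach is approached as far as the arm can. A call with a gripper value outside its range is refused whole. The fingers move at their own pace and stop on an object; the grip force is fixed at half the most. Time passes only in rows, so rows that do not move let the fingers close. It gives the time, the measured TCP pose, the force and the opening at its end, in the units of the state.
- ctrl.read_state(): the state, without advancing time (a new reading comes with each control period).
- get_image(name): name is "scene" or "top" or "wrist"; returns the picture (480x640x3 uint8, blue, green, red); there is no depth.
- camera_params(name): a dict with "fx", "fy", "cx", "cy" (pixels), "eye" and "orientation" of the camera in the world. Camera axes: x right, y up, looking along -z (the intrinsics and any distortion apply to the point x, -y, -z); pixel columns grow to the right and rows downward; lengths in mm; the calibration is good to about 2 mm. A picture is of the moment at which its call begins: read the wrist's pose just before it. camera_params takes no time and is no camera call; for the wrist camera it gives the pose at the moment of the call.
- ctrl.finish_job(): hands the job in, once; it reports no verdict.
The state is a dict: "clock": time; "qpos": joint angles; "qd": joint speeds; "tau": joint torques, N m; "eef_pos": TCP position; "tool_rot": TCP orientation; "force": force on the tool from outside, world axes, zero at the start; "torque": the same for the moment, N m; "width": finger opening in mm.
Only numpy, scipy, OpenCV 4.12 (cv2) and the standard library are available. Lean on these libraries where they do the work, as an engineer would, in place of code of your own. Each camera call takes 0.05 s, during which the arm holds its last target.

## Working session

There is one attempt and no reset: what is moved stays moved. The work goes in short steps, Python scripts to look and compute and a shell command to move; the robot and the scene stay as the last step left them, time stands still between calls to the robot, and variables do not carry over. Pictures are saved under pics/ and viewed, and the job is handed in when it is done.

```bash
mkdir -p pics; ls; python3 - <<'E'
from cell import ctrl,get_image,camera_params
import cv2
print(ctrl.read_state())
for n in("scene","top","wrist"):
    p=camera_params(n);print(n,p)
    cv2.imwrite(f"pics/{n}0.png",get_image(n))
E
```

```text
pics
{'clock': 0.0, 'qpos': array([ 1.26319908,  0.62936393,  0.03843044,  1.51837177, -0.02698007,
        0.99632431, -0.02000008]), 'qd': array([ 8.46977105e-04, -6.44768635e-04, -3.28835796e-05,  4.98032160e-04,
       -6.09505941e-04, -9.92617019e-04,  7.07173728e-04]), 'tau': array([ 3.82379612e-04, -5.63405728e+01,  1.22678854e+00, -1.93452466e+01,
        1.11721340e-02,  1.05517352e-02,  5.96145000e-06]), 'eef_pos': array([ 155.52087183, -630.47909812,  238.37614779]), 'tool_rot': array([-3.12265295,  1.56884673,  1.83155328]), 'force': array([-0.09433625,  0.17526936,  0.59518997]), 'torque': array([ 0.05644   , -0.00075146,  0.00928091]), 'width': 85.80783372002792}
scene {'fx': 445.2197692594148, 'fy': 445.2197692594148, 'cx': 325.61358954845633, 'cy': 243.95150845956334, 'eye': array([ 797.7607204 , 1214.30119297,  722.26380935]), 'orientation': array([1.11935955, 0.00844574, 2.9071091 ])}
top {'fx': 487.80058171291574, 'fy': 487.80058171291574, 'cx': 321.0396453912901, 'cy': 243.93973801441513, 'eye': array([ 188.80656228, -120.85253023, 1566.78777037]), 'orientation': array([ 0.2467246 ,  0.00318258, -1.04013941])}
wrist {'fx': 357.9656147915154, 'fy': 357.9656147915154, 'cx': 318.10305046048984, 'cy': 237.5003820822299, 'eye': array([ 235.76759147, -610.37154952,  374.5300624 ]), 'orientation': array([-0.32613644,  0.00146038, -1.32869801])}
```

View pics/scene0.png

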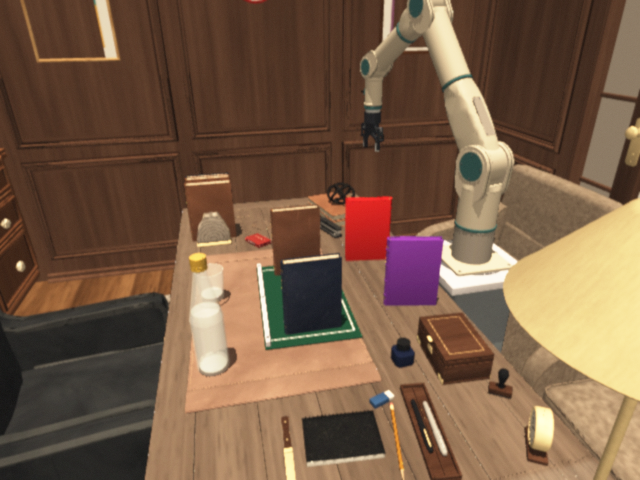

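View pics/top0.png

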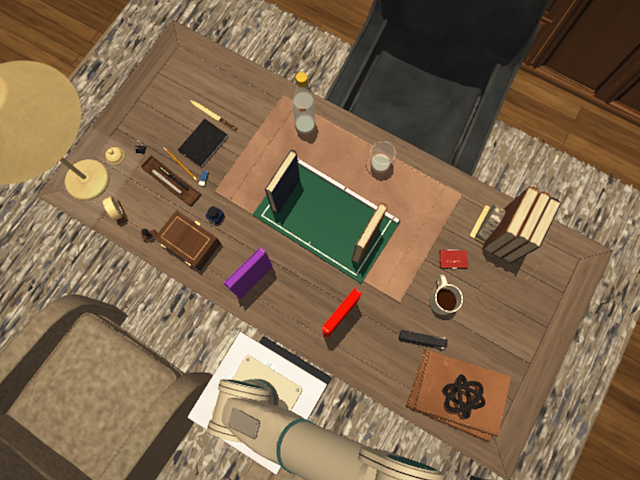

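View pics/wrist0.png

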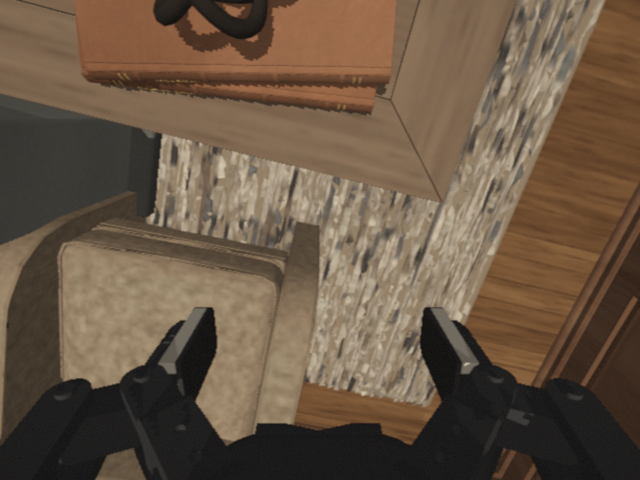

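```bash
cat > h.py <<'E'
import numpy as np,cv2
from scipy.spatial.transform import Rotation as R
from cell import ctrl,get_image,camera_params
def cam(n):
    p=camera_params(n);return p
def ray(p,u,v):
    d=np.array([(u-p['cx'])/p['fx'],-(v-p['cy'])/p['fy'],-1.]);return R.from_euler('xyz',p['orientation']).as_matrix()@d
def onplane(p,u,v,z):
    d=ray(p,u,v);e=np.array(p['eye']);return e+d*(z-e[2])/d[2]
def proj(p,X):
    c=R.from_euler('xyz',p['orientation']).as_matrix().T@(np.asarray(X,float)-p['eye'])
    return p['cx']+p['fx']*c[0]/-c[2],p['cy']-p['fy']*c[1]/-c[2]
E
python3 - <<'E'
from h import *
a=cv2.imread('pics/top0.png')
cv2.imwrite('pics/top0c.png',cv2.resize(a[140:290,220:420],None,fx=4,fy=4,interpolation=cv2.INTER_CUBIC))
s=cv2.imread('pics/scene0.png')
cv2.imwrite('pics/scene0c.png',cv2.resize(s[190:360,240:440],None,fx=3.5,fy=3.5,interpolation=cv2.INTER_CUBIC))
E
```

```text
(no output)
```

View pics/top0c.png

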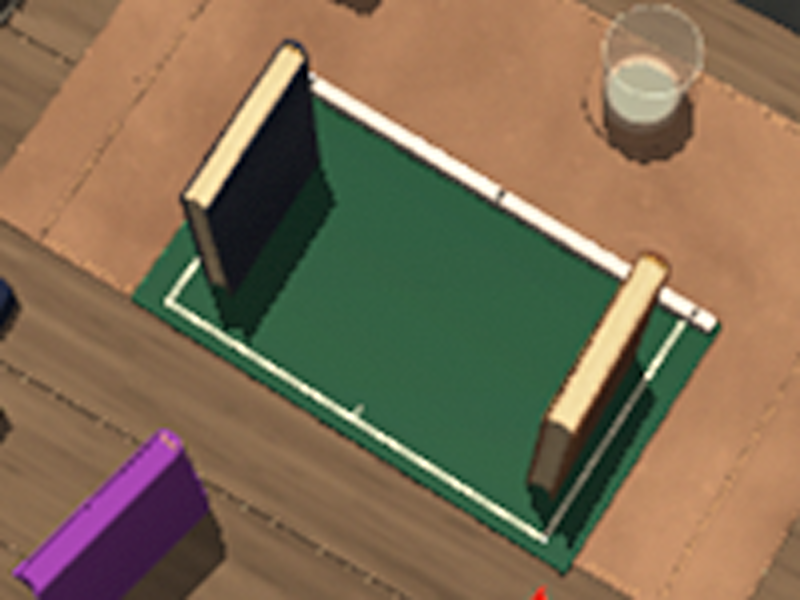

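View pics/scene0c.png

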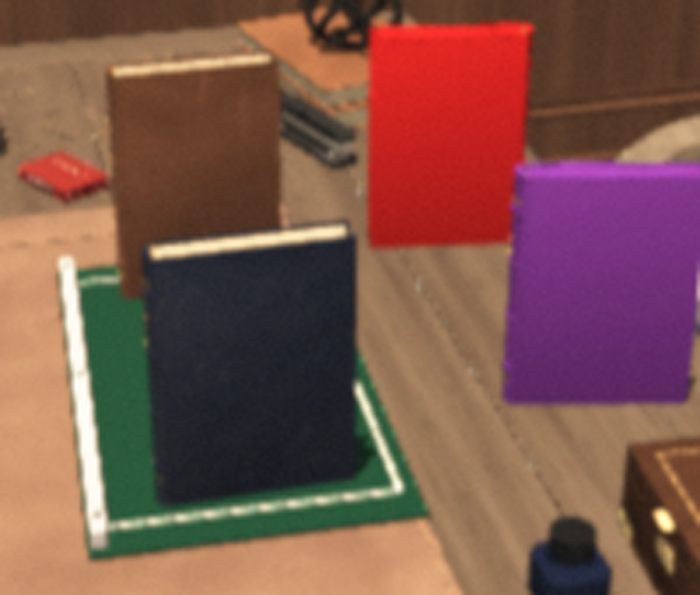

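```bash
python3 - <<'E'
from h import *
t=cam('top');s=cam('scene')
T=lambda x,y,z:onplane(t,220+(x+.5)/4-.5,140+(y+.5)/4-.5,z).round(1)[:2]
S=lambda x,y,z:onplane(s,240+(x+.5)/3.5-.5,190+(y+.5)/3.5-.5,z).round(1)[:2]
print('near L/R line corner top',T(168,302,9),T(548,540,9),'near mid',T(358,415,9),'scene NL',S(400,490,9))
print('board corners NL,NR,FR', T(137,298,9),T(567,572,9),)
print('right line rail end',T(685,320,9))
print('rail top mid tick',T(502,194,25),'ends near edge',T(697,328,25),T(308,85,25))
print('blue top FO-outer,spine outer,spine inner,fo inner',T(183,197,219),T(287,42,219),T(308,50,219),T(207,210,219))
print('brown top fo',T(548,425,231),T(575,430,231),'sp',T(640,256,231),T(668,262,231))
print('scene blue foot outer sp,fo',S(160,500,9),S(355,476,9),'top outer sp fo',S(147,253,219),S(354,234,219))
E
```

```text
near L/R line corner top [510.  303.7] [494.5 -69.4] near mid [506.5 116.8] scene NL [509.6 302.3]
board corners NL,NR,FR [499.8 328. ] [479.4 -95.5]
right line rail end [714.4 -76.6]
rail top mid tick [728.7 107.9] ends near edge [708.  -88.8] [730.8 299.3]
blue top FO-outer,spine outer,spine inner,fo inner [540.5 279.9] [684.4 277.9] [686.8 261. ] [540.9 259.3]
brown top fo [522.7 -36.4] [529.1 -54.6] sp [665.5 -32. ] [671.7 -51.6]
scene blue foot outer sp,fo [686.4 270.5] [537.8 277.2] top outer sp fo [685.7 273.4] [541.1 281.4]
```

```bash
cat >> h.py <<'E'
def plan(P,rotm=None,step=48):
    """print shift in tool axes & rotvec to reach P"""
    s=ctrl.read_state();M=R.from_euler('xyz',s['tool_rot']).as_matrix()
    d=M.T@(np.asarray(P,float)-s['eef_pos'])
    print('pos',s['eef_pos'].round(1),'t',round(s['clock'],2),'F',s['force'].round(1),'w',round(s['width'],1));print('axes cols\n',M.round(3))
    w=R.from_matrix(M.T@rotm).as_rotvec() if rotm is not None else np.zeros(3)
    n=max(np.linalg.norm(d)/step,np.linalg.norm(w)/.145,1)
    print('tool shift',d.round(1),'rotvec',w.round(3),'rows>=',round(n,2))
def down(yaw,sgn=1):
    """tool x down, z along sgn* board y (yaw)"""
    z=sgn*np.array([-np.sin(yaw),np.cos(yaw),0]);x=np.array([0,0,-1.]);return np.c_[x,np.cross(z,x),z]
E
python3 - <<'E'
from h import *
for s in(1,-1): plan([560,-250,350],down(-.0415,s))
# line fit yaw from top image: white near line & rail
t=cam('top');a=cv2.imread('pics/top0.png')
g=cv2.cvtColor(a,cv2.COLOR_BGR2GRAY)
A=np.array([262,215.]);B=np.array([357,275.]);n=np.array([-(B-A)[1],(B-A)[0]]);n/=np.linalg.norm(n)
pts=[]
for k in np.linspace(.06,.94,60):
    if abs(k-.5)<.06: continue
    c=A+k*(B-A);o=np.arange(-4,4.01,.25);q=c+o[:,None]*n
    v=cv2.remap(g,q[:,0].astype('f4')[None],q[:,1].astype('f4')[None],cv2.INTER_LINEAR)[0].astype(float)
    w=np.clip(v-v.max()*.6,0,None);p=c+n*(w@o/w.sum());pts.append(onplane(t,*p,9)[:2])
pts=np.array(pts);f=np.polyfit(pts[:,1],pts[:,0],1);print('near line: dx/dy',f, 'res',np.std(pts[:,0]-np.polyval(f,pts[:,1])))
E
```

```text
pos [ 155.6 -630.6  238.6] t 0.15 F [-0.4  0.2 -0.1] w 85.4
axes cols
 [[-0.     0.971  0.239]
 [ 0.001  0.239 -0.971]
 [-1.     0.    -0.001]]
tool shift [-111.   483.8 -272.9] rotvec [-2.858e+00 -0.000e+00 -2.000e-03] rows>= 19.71
pos [ 155.6 -630.6  238.6] t 0.15 F [-0.4  0.2 -0.1] w 85.4
axes cols
 [[-0.     0.971  0.239]
 [ 0.001  0.239 -0.971]
 [-1.     0.    -0.001]]
tool shift [-111.   483.8 -272.9] rotvec [ 0.283 -0.001  0.   ] rows>= 11.8
near line: dx/dy [4.48442554e-02 4.96494502e+02] res 0.16419228154222906
```

```bash
python3 - <<'E'
from h import *
t=cam('top')
for n,u,v,z in[('purple top',228,287,210),('',268,253,210),('red',325,328,222),('',358,293,222),('glass',380,165,0),('bottle top',302,78,230),('bottle base',305,130,0),('lampL',88,180,0),('ink',215,215,58)]:
    print(n,onplane(t,u,v,z).round(0))
E
python3 -m handwheel '1 -20 45 0 0.14 0 0; 1 -20 45 0 0.14 0 0; 1 -20 45 0 0 0 0; 1 -20 40 -20 0 0 0; 1 -15 40 -20 0 0 0; 1 -5 40 -20 0 0 0; 1 0 40 -20 0 0 0; 1 0 40 -20 0 0 0; 1 0 40 -20 0 0 0; 1 0 40 -20 0 0 0'
```

```text
purple top [242. 218. 210.]
 [382. 173. 210.]
red [281. -75. 222.]
 [ 410. -105.  222.]
glass [872.  50.   0.]
bottle top [904. 372. 230.]
bottle base [855. 341.   0.]
lampL [318. 888.   0.]
ink [424. 421.  58.]
clock: 1.15
eef_pos: [579.0, -493.5, 336.3]
tool_rot: [-1.923, 1.56, 2.725]
force: [0.3, -0.5, 0.1]
width: 85.3
```

```bash
python3 - <<'E'
from h import *
plan([615,-100,370],down(-.0448,-1))
plan([615,345,340],down(-.0448,-1))
E
```

```text
pos [ 579.  -493.5  336.3] t 1.15 F [ 0.3 -0.5  0.1] w 85.3
axes cols
 [[-0.01   0.998 -0.065]
 [ 0.004 -0.065 -0.998]
 [-1.    -0.01  -0.004]]
tool shift [ -32.4   10.  -395.1] rotvec [-0.02  -0.004  0.01 ] rows>= 8.26
pos [ 579.  -493.5  336.3] t 1.15 F [ 0.3 -0.5  0.1] w 85.3
axes cols
 [[-0.01   0.998 -0.065]
 [ 0.004 -0.065 -0.998]
 [-1.    -0.01  -0.004]]
tool shift [-4.000e-01 -1.860e+01 -8.391e+02] rotvec [-0.02  -0.004  0.01 ] rows>= 17.49
```

```bash
python3 -m handwheel '1 -6 0 -45 -0.02 -0.004 0.01; 1 -6 0 -45 0 0 0; 1 -6 0 -45 0 0 0; 1 -6 0 -45 0 0 0; 1 -6 0 -45 0 0 0; 1 0 0 -45 0 0 0; 1 0 0 -45 0 0 0; 1 0 0 -45 0 0 0; 1 0 0 -45 0 0 0'
python3 - <<'E'
from h import *
plan([600,115,420],down(-.0448,-1))
plan([615,345,340],down(-.0448,-1))
E
```

```text
clock: 2.05
eef_pos: [601.6, -72.8, 354.4]
tool_rot: [-2.117, 1.557, 2.555]
force: [-0.7, -0.4, 0.8]
width: 85.3
pos [601.6 -72.8 354.4] t 2.05 F [-0.7 -0.4  0.8] w 85.3
axes cols
 [[-0.012  0.999 -0.04 ]
 [ 0.008 -0.04  -0.999]
 [-1.    -0.012 -0.007]]
tool shift [ -64.2  -10.  -188.1] rotvec [ 0.004 -0.007  0.012] rows>= 4.15
pos [601.6 -72.8 354.4] t 2.05 F [-0.7 -0.4  0.8] w 85.3
axes cols
 [[-0.012  0.999 -0.04 ]
 [ 0.008 -0.04  -0.999]
 [-1.    -0.012 -0.007]]
tool shift [  17.4   -3.3 -417.9] rotvec [ 0.004 -0.007  0.012] rows>= 8.71
```

```bash
python3 -m handwheel '-1 -13 -2 -45 0 0 0; -1 -13 -2 -45 0 0 0; -1 -13 -2 -45 0 0 0; -1 -13 -2 -45 0 -0.005 0.01'
python3 - <<'E'
from h import *
p=cam('wrist');import json
print(p);plan([615,345,340],down(-.0448,-1))
cv2.imwrite('pics/w1.png',get_image('wrist'))
json.dump({k:np.asarray(v).tolist() for k,v in p.items()},open('w1.json','w'))
E
```

```text
clock: 2.45
eef_pos: [598.9, 114.3, 406.2]
tool_rot: [-1.725, 1.562, 2.946]
force: [0.6, 0.5, -0.8]
width: 28.1
{'fx': 357.9656147915154, 'fy': 357.9656147915154, 'cx': 318.10305046048984, 'cy': 237.5003820822299, 'eye': array([682.54676802, 111.32369112, 541.49777832]), 'orientation': array([-3.34727287e-01,  1.40460365e-03, -1.61135479e+00])}
pos [598.9 114.3 406.2] t 2.45 F [ 0.6  0.5 -0.8] w 28.1
axes cols
 [[-0.009  0.999 -0.041]
 [ 0.002 -0.041 -0.999]
 [-1.    -0.009 -0.001]]
tool shift [  66.4    7.3 -231. ] rotvec [ 0.004 -0.001  0.009] rows>= 5.01
```

View pics/w1.png

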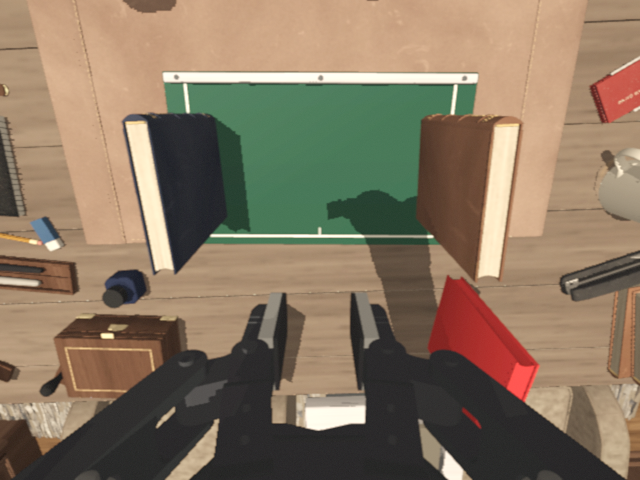

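```bash
python3 - <<'E'
from h import *
import json
p=json.load(open('w1.json'));W=lambda u,v,z:onplane(p,u,v,z).round(1)[:2]
a=cv2.imread('pics/w1.png');cv2.imwrite('pics/w1c.png',cv2.resize(a[100:290,110:310],None,fx=4,fy=3,interpolation=cv2.INTER_CUBIC)[:600])
print('rail near edge',W(170,83,25),W(320,83.5,25),W(470,83,25))
print('near line',W(210,236,9),W(433,236,9))
print('blue head out', W(125,122,219),W(152,272,219),'in',W(150,118,219),W(174,270,219))
print('blue foot in', W(217,125,9),W(226,215,9))
print('side line L',W(187,95,9),'R',W(454,95,9))
E
```

```text
rail near edge [728.2 307.2] [719.5 108. ] [712. -91.]
near line [506.8 289.4] [492.8 -61. ]
blue head out [682.  277.7] [541.  281.7] in [684.4 255.6] [542.3 259.6]
blue foot in [672.3 256.2] [539.9 260. ]
side line L [713.4 292.4] R [698.4 -76.6]
```

View pics/w1c.png

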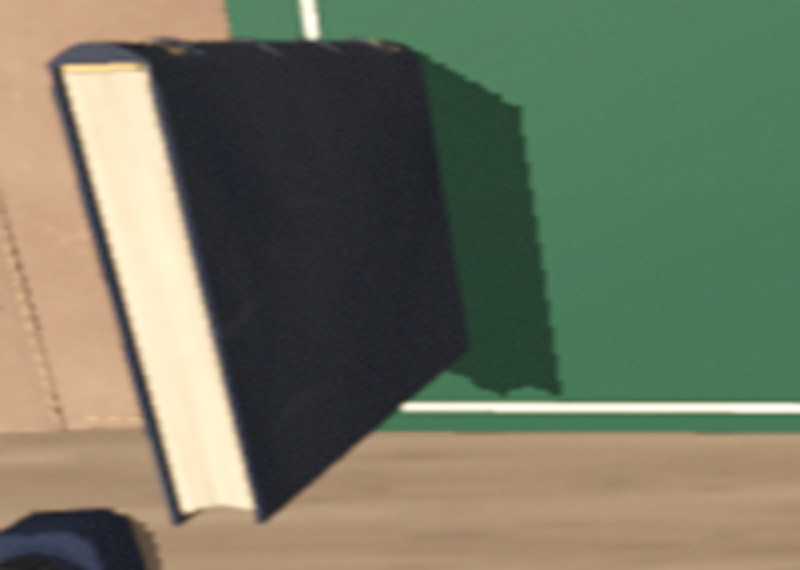

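```bash
python3 -m handwheel '-1 -2 1 -46 0.004 0 0.01; -1 -2 1 -46 0 0 0; -1 -2 1 -46 0 0 0; -1 0 1 -46 0 0 0; -1 20 1 -40 0 0 0; -1 45 0 0 0 0 0; -1 45 0 0 0 0 0'
python3 - <<'E'
from h import *
plan([613,335,204],down(-.0448,-1))
E
```

```text
clock: 3.2
eef_pos: [612.6, 355.8, 309.3]
tool_rot: [2.469, 1.544, 0.873]
force: [1.1, -0.4, -0.2]
width: 0.1
pos [612.6 355.8 309.3] t 3.2 F [ 1.1 -0.4 -0.2] w 0.1
axes cols
 [[ 0.017  1.    -0.025]
 [ 0.021 -0.025 -0.999]
 [-1.     0.017 -0.021]]
tool shift [104.8  -0.8  23. ] rotvec [ 0.019 -0.021 -0.017] rows>= 2.24
```

```bash
python3 -m handwheel '-1 40 0 0 0.02 -0.02 -0.017; -1 38 0 6 0 0 0; -1 20 0 6 0 0 0; -1 4 0 3 0 0 0;-1 0 0 0 0 0 0'
python3 - <<'E'
from h import *
plan([613,305,204],down(-.0448,-1))
cv2.imwrite('pics/s2.png',get_image('scene')[150:400,180:500].repeat(2,0).repeat(2,1))
E
```

```text
clock: 3.7
eef_pos: [606.5, 340.0, 193.5]
tool_rot: [-1.125, 1.554, -2.738]
force: [0.1, -0.1, 0.7]
width: -0.2
pos [606.5 340.  193.5] t 3.7 F [ 0.1 -0.1  0.7] w -0.2
axes cols
 [[-0.016  0.999 -0.042]
 [-0.007 -0.042 -0.999]
 [-1.    -0.015  0.007]]
tool shift [-10.3   7.8  34.8] rotvec [0.003 0.007 0.015] rows>= 1
```

View pics/s2.png

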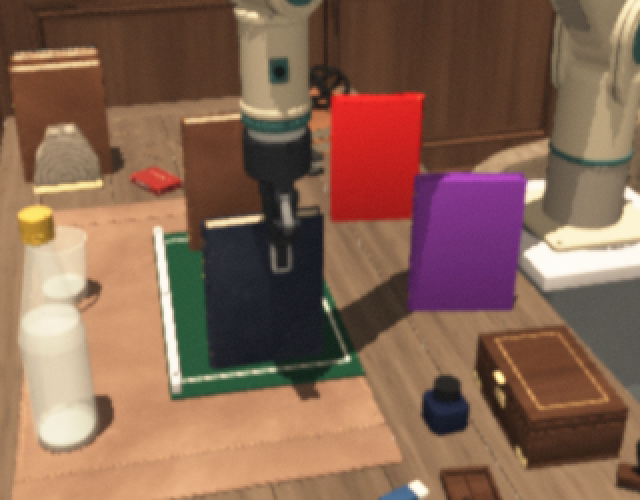

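```bash
python3 -m handwheel '-1 -6 7 15 0 0.007 0.015; -1 0 0 12 0 0 0; -1 0 0 8 0 0 0; -1 0 0 8 0 0 0'
python3 - <<'E'
from h import *
plan([613,275,200],down(-.0448,-1))
cv2.imwrite('pics/s3.png',get_image('scene')[150:400,180:500].repeat(2,0).repeat(2,1))
cv2.imwrite('pics/w3.png',get_image('wrist'))
E
```

```text
clock: 4.15
eef_pos: [615.4, 295.9, 206.3]
tool_rot: [2.113, 1.559, 0.501]
force: [-0.4, -1.2, -0.4]
width: 0.1
pos [615.4 295.9 206.3] t 4.15 F [-0.4 -1.2 -0.4] w 0.1
axes cols
 [[ 0.011  0.999 -0.041]
 [ 0.006 -0.041 -0.999]
 [-1.     0.01  -0.006]]
tool shift [ 6.2 -1.6 21. ] rotvec [ 0.004 -0.006 -0.01 ] rows>= 1
```

View pics/w3.png

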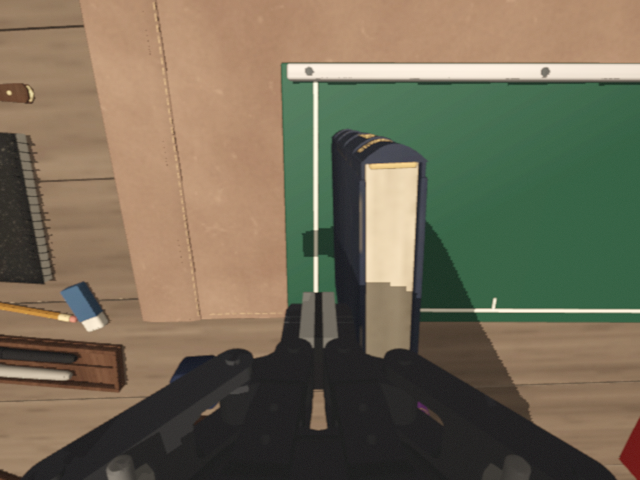

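```bash
python3 -m handwheel '-1 2 0 8 0 0 0; -1 2 0 8 0 0 0'
python3 - <<'E'
from h import *
plan([613,275,200],down(-.0448,-1))
cv2.imwrite('pics/s4.png',get_image('scene')[150:400,180:500].repeat(2,0).repeat(2,1))
E
```

```text
clock: 4.45
eef_pos: [614.6, 280.1, 202.2]
tool_rot: [2.184, 1.558, 0.572]
force: [0.8, 0.0, -0.4]
width: -0.1
pos [614.6 280.1 202.2] t 4.45 F [ 0.8  0.  -0.4] w -0.1
axes cols
 [[ 0.011  0.999 -0.041]
 [ 0.007 -0.041 -0.999]
 [-1.     0.01  -0.007]]
tool shift [ 2.1 -1.4  5.2] rotvec [ 0.004 -0.007 -0.01 ] rows>= 1
```

View pics/s4.png

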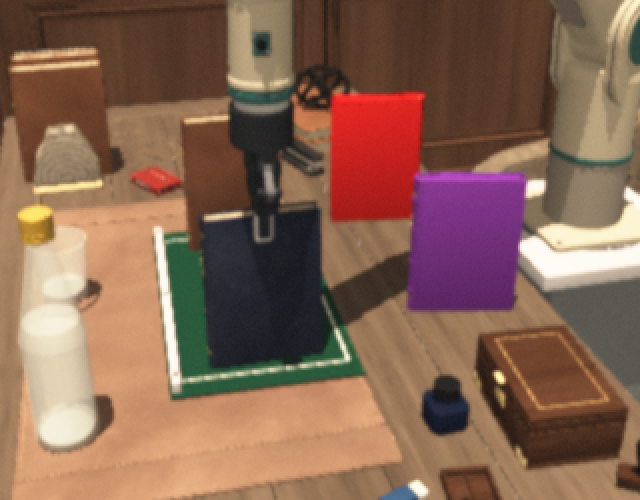

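```bash
python3 -m handwheel '-1 0 0 7 0 0 0; -1 0 0 7 0 0 0;-1 0 0 0 0 0 0'
python3 - <<'E'
from h import *
plan([613,275,200])
cv2.imwrite('pics/s5.png',get_image('scene')[150:400,180:500].repeat(2,0).repeat(2,1))
cv2.imwrite('pics/w5.png',get_image('wrist'))
E
```

```text
clock: 4.8
eef_pos: [613.4, 262.3, 200.8]
tool_rot: [2.082, 1.561, 0.469]
force: [-0.6, 1.1, 0.7]
width: -0.1
pos [613.4 262.3 200.8] t 4.8 F [-0.6  1.1  0.7] w -0.1
axes cols
 [[ 0.008  0.999 -0.042]
 [ 0.004 -0.042 -0.999]
 [-1.     0.008 -0.005]]
tool shift [  0.9  -0.9 -12.7] rotvec [0. 0. 0.] rows>= 1
```

View pics/s5.png

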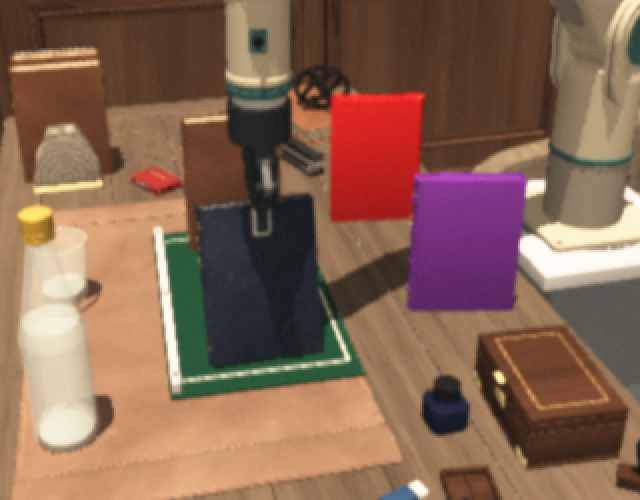

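View pics/w5.png

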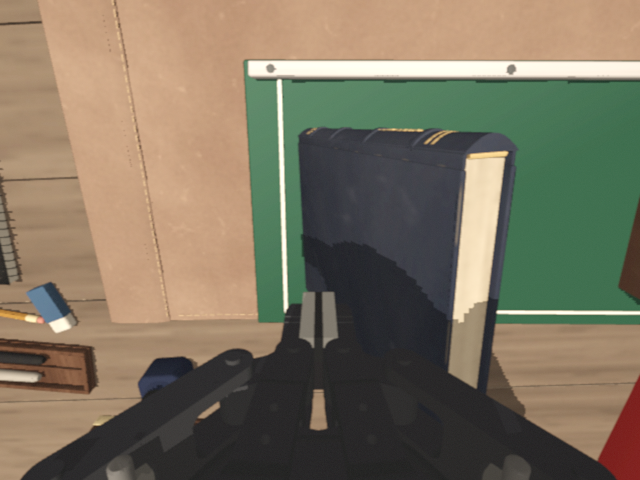

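```bash
python3 -m handwheel '-1 -3 0 -4 0 0 0; 1 -20 0 -20 0 0 0; 1 -20 0 -20 0 0 0; 1 -30 0 0 0 0 0; 1 -30 0 0 0 0 0; 1 -30 0 0 0 0 0;1 0 0 0 0 0 0;1 0 0 0 0 0 0'
python3 - <<'E'
from h import *
cv2.imwrite('pics/s6.png',get_image('scene')[150:400,180:500].repeat(2,0).repeat(2,1))
cv2.imwrite('pics/t6.png',get_image('top')[140:290,220:420].repeat(4,0).repeat(4,1))
E
```

```text
clock: 5.7
eef_pos: [612.1, 315.9, 339.6]
tool_rot: [2.536, 1.559, 0.931]
force: [0.2, 0.3, 0.1]
width: 85.6
```

View pics/s6.png

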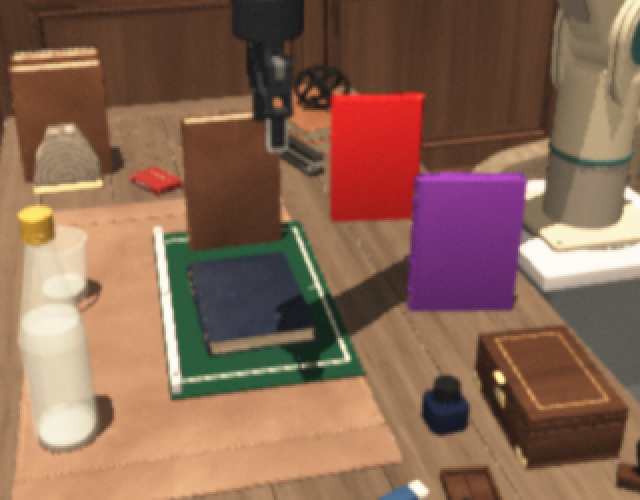

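View pics/t6.png

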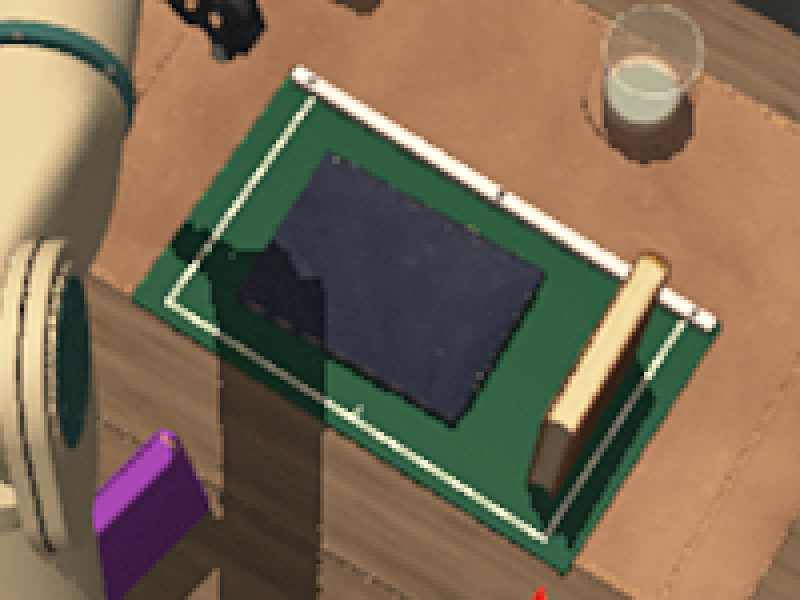

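```bash
python3 - <<'E'
from h import *
t=cam('top');T=lambda x,y,z:onplane(t,220+(x+.5)/4-.5,140+(y+.5)/4-.5,z).round(1)[:2]
c=[T(*q,33) for q in[(333,153),(543,272),(455,425),(240,300)]];print(c,np.mean(c,0))
print('yaw spine',[(c[0]-c[1])[0]/(c[0]-c[1])[1],(c[3]-c[2])[0]/(c[3]-c[2])[1]])
m=np.mean(c,0)
plan([505,150,120],down(-.0448,-1))
E
```

```text
[array([686. , 247.2]), array([683.5,  43.6]), array([534.1,  41.1]), array([536.4, 246.9])] [610.  144.7]
yaw spine [np.float64(0.012278978388998036), np.float64(0.01117589893100075)]
pos [612.1 315.6 339.2] t 5.8 F [ 0.7  0.8 -0.1] w 85.3
axes cols
 [[ 0.007  0.999 -0.035]
 [ 0.009 -0.035 -0.999]
 [-1.     0.006 -0.009]]
tool shift [ 217.  -102.7  171.2] rotvec [ 0.01  -0.009 -0.006] rows>= 6.14
```

```bash
python3 -m handwheel '1 0 -20 40 0.01 -0.009 -0.006; 1 0 -20 40 0 0 0; 1 10 -22 40 0 0 0; 1 40 -22 35 0 0 0; 1 45 -15 10 0 0 0; 1 45 -5 5 0 0 0; 1 40 0 0 0 0 0; 1 30 0 0 0 0 0'
python3 - <<'E'
from h import *
plan([505,147,40],down(-.0448,-1))
cv2.imwrite('pics/s7.png',get_image('scene')[150:400,180:500].repeat(2,0).repeat(2,1))
cv2.imwrite('pics/w7.png',get_image('wrist'))
E
```

```text
clock: 6.6
eef_pos: [498.0, 148.5, 124.8]
tool_rot: [-0.826, 1.569, -2.442]
force: [-0.7, 0.7, 0.1]
width: 84.9
pos [498.  148.5 124.8] t 6.6 F [-0.7  0.7  0.1] w 84.9
axes cols
 [[-0.001  0.999 -0.045]
 [-0.001 -0.045 -0.999]
 [-1.    -0.001  0.001]]
tool shift [84.8  7.2  1.1] rotvec [-0.     0.001  0.001] rows>= 1.77
```

View pics/w7.png

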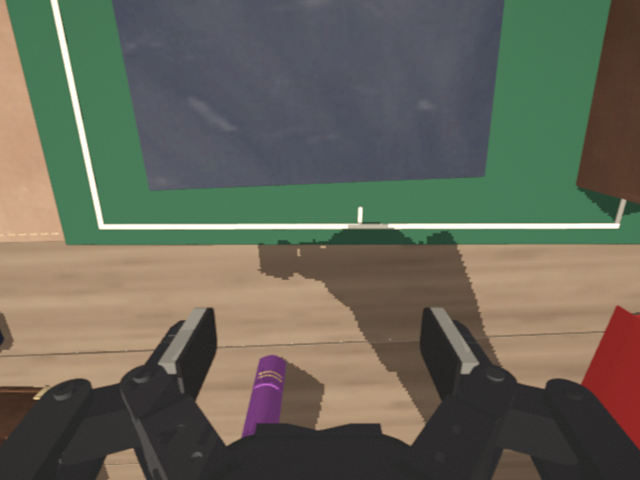

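View pics/s7.png

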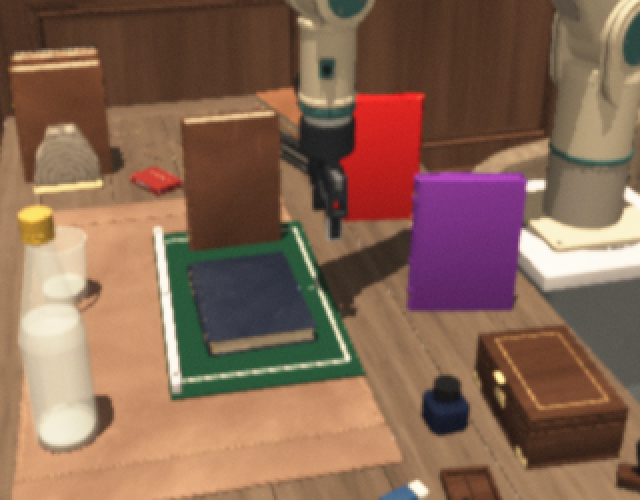

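```bash
python3 -m handwheel '1 40 3 1 0 0 0; 1 40 3 0 0 0 0; 1 8 2 0 0 0 0; 1 4 0 0 0 0 0; 1 0 0 0 0 0 0'
python3 - <<'E'
from h import *
plan([505,147,25],down(-.0448,-1))
cv2.imwrite('pics/s8.png',cv2.resize(get_image('scene')[200:360,240:440],None,fx=3.5,fy=3.5,interpolation=cv2.INTER_CUBIC))
E
```

```text
clock: 7.2
eef_pos: [508.4, 148.4, 33.9]
tool_rot: [-0.282, 1.57, -1.897]
force: [-0.5, 0.1, 0.5]
width: 85.7
pos [508.4 148.4  33.9] t 7.2 F [-0.5  0.1  0.5] w 85.7
axes cols
 [[-0.     0.999 -0.044]
 [-0.    -0.044 -0.999]
 [-1.    -0.     0.   ]]
tool shift [ 8.9 -3.3  1.5] rotvec [0. 0. 0.] rows>= 1
```

View pics/s8.png

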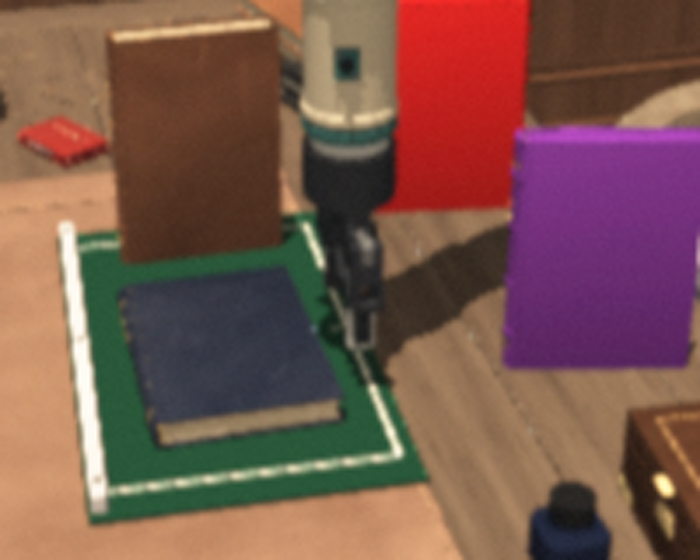

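```bash
python3 - <<'E'
from h import *
p=cam('scene')
for y in(193,205):
  d=ray(p,240+363/3.5,200+349/3.5);e=np.array(p['eye']);print(e+d*(y-e[1])/d[1])
for z in(26,39): print(z,[np.round((np.array(proj(p,[508+dx,205,z]))-[240,200])*3.5) for dx in(-11,11)])
E
```

```text
[507.31454174 193.          32.82674683]
[510.72720214 205.          40.92743721]
26 [array([379., 362.]), array([353., 366.])]
39 [array([380., 349.]), array([353., 352.])]
```

```bash
python3 -m handwheel '1 12 -2 2 0 0 0; 1 7 0 0 0 0 0; 1 3 0 0 0 0 0; 1 0 0 0 0 0 0'
python3 - <<'E'
from h import *
plan([505,147,11],down(-.0448,-1))
cv2.imwrite('pics/s9.png',cv2.resize(get_image('scene')[200:360,240:440],None,fx=3.5,fy=3.5,interpolation=cv2.INTER_CUBIC))
E
```

```text
clock: 7.65
eef_pos: [509.2, 147.5, 14.8]
tool_rot: [1.89, 1.563, 0.275]
force: [-0.3, -0.2, -0.3]
width: 85.3
pos [509.2 147.5  14.8] t 7.65 F [-0.3 -0.2 -0.3] w 85.3
axes cols
 [[ 0.008  0.999 -0.044]
 [ 0.002 -0.044 -0.999]
 [-1.     0.008 -0.003]]
tool shift [ 3.8 -4.2  0.7] rotvec [ 0.001 -0.003 -0.008] rows>= 1
```

View pics/s9.png

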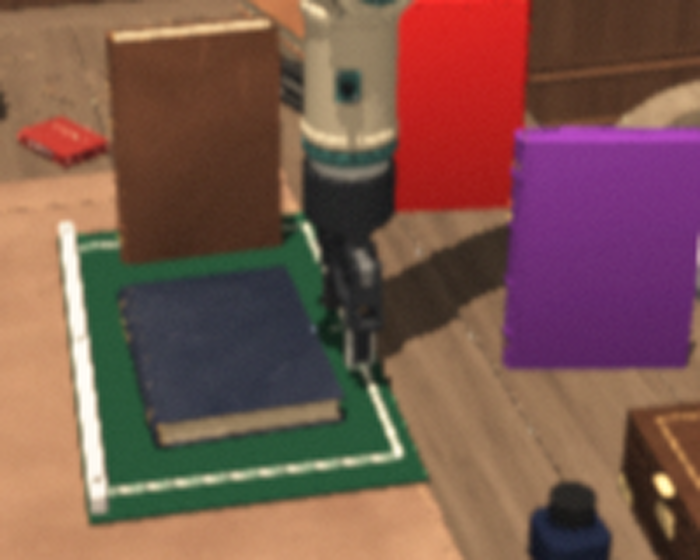

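```bash
python3 -m handwheel '1 3 3 0 0 0 -0.008; 1 0 8 0 0 0 0; 1 0 8 0 0 0 0; 1 0 8 0 0 0 0; 1 0 6 0 0 0 0; 1 0 6 0 0 0 0'
python3 - <<'E'
from h import *
plan([559,145,12],down(-.0448,-1))
cv2.imwrite('pics/w10.png',get_image('wrist'))
E
```

```text
clock: 8.3
eef_pos: [542.3, 146.7, 11.4]
tool_rot: [-1.598, 1.552, 3.074]
force: [-7.6, 0.5, 6.0]
width: 85.4
pos [542.3 146.7  11.4] t 8.3 F [-7.6  0.5  6. ] w 85.4
axes cols
 [[-0.018  0.999 -0.04 ]
 [ 0.001 -0.04  -0.999]
 [-1.    -0.018 -0.001]]
tool shift [-0.9 16.7  1. ] rotvec [ 0.005 -0.     0.018] rows>= 1
```

View pics/w10.png

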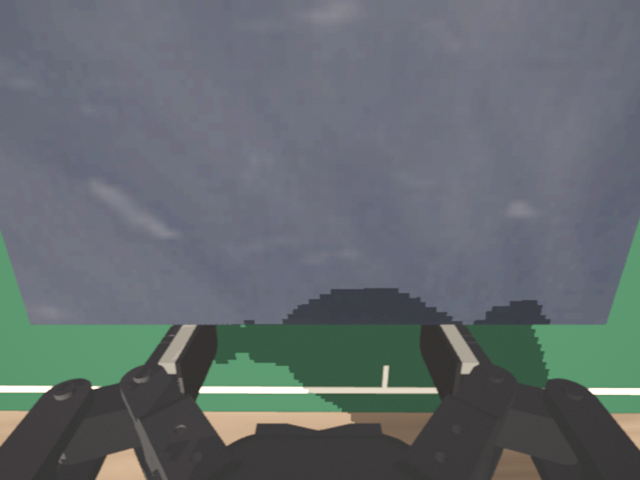

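```bash
python3 -m handwheel '1 0 6 0 0 0 0.016; 1 0 6 0 0 0 0; 1 0 4 0 0 0 0'
python3 - <<'E'
from h import *
plan([559,145,12],down(-.0448,-1))
E
python3 -m handwheel '1 0 4 0 0 0 0; 1 0 4 0 0 0 0'
python3 - <<'E'
from h import *
plan([559,145,12],down(-.0448,-1))
cv2.imwrite('pics/s11.png',cv2.resize(get_image('scene')[200:360,240:440],None,fx=3.5,fy=3.5,interpolation=cv2.INTER_CUBIC))
E
```

```text
clock: 8.65
eef_pos: [553.7, 145.7, 10.9]
tool_rot: [-1.455, 1.556, -3.066]
force: [-7.6, 0.7, 5.3]
width: 85.4
pos [553.7 145.7  10.9] t 8.65 F [-7.6  0.7  5.3] w 85.4
axes cols
 [[-0.014  0.999 -0.04 ]
 [-0.001 -0.04  -0.999]
 [-1.    -0.014  0.002]]
tool shift [-1.2  5.3  0.5] rotvec [0.005 0.002 0.014] rows>= 1
clock: 8.85
eef_pos: [556.7, 145.3, 10.6]
tool_rot: [-1.435, 1.545, -3.045]
force: [-7.2, 1.1, 7.8]
width: 85.6
pos [556.7 145.3  10.6] t 8.85 F [-7.2  1.1  7.8] w 85.6
axes cols
 [[-0.026  0.999 -0.04 ]
 [-0.002 -0.04  -0.999]
 [-1.    -0.025  0.003]]
tool shift [-1.4  2.3  0.2] rotvec [0.005 0.004 0.025] rows>= 1
```

View pics/s11.png

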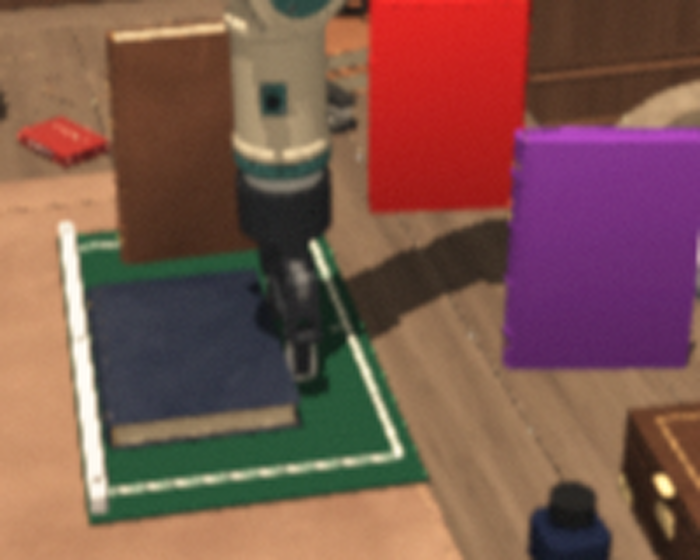

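```bash
python3 -m handwheel '1 -1 5 0 0 0 0.02; 1 0 5 0 0 0 0'; python3 -m handwheel '1 0 5 0 0 0 0.01'; python3 -m handwheel '1 0 4 0 0 0 0'
```

```text
clock: 9.1
eef_pos: [560.2, 145.4, 10.2]
tool_rot: [-1.323, 1.551, -2.934]
force: [-15.5, 1.3, 12.8]
width: 85.7
clock: 9.2
eef_pos: [560.1, 145.2, 9.6]
tool_rot: [-1.249, 1.55, -2.861]
force: [-12.5, 0.3, 8.8]
width: 85.7
clock: 9.3
eef_pos: [559.8, 145.0, 9.3]
tool_rot: [-1.293, 1.541, -2.905]
force: [-9.8, 0.8, 7.3]
width: 85.1
```

```bash
python3 -m handwheel '1 -1 9 0 0 0 0.02'; python3 -m handwheel '1 -1 12 0 0 0 0.02';python3 -m handwheel '1 -1 12 0 0 0 0.01'
python3 - <<'E'
from h import *
cv2.imwrite('pics/s12.png',cv2.resize(get_image('scene')[210:350,250:350],None,fx=5.5,fy=4.2,interpolation=cv2.INTER_CUBIC))
cv2.imwrite('pics/w12.png',get_image('wrist'))
E
```

```text
clock: 9.4
eef_pos: [560.2, 144.9, 9.1]
tool_rot: [-1.182, 1.543, -2.793]
force: [-22.7, 2.7, 12.6]
width: 85.6
clock: 9.5
eef_pos: [560.3, 144.8, 8.6]
tool_rot: [-1.124, 1.538, -2.735]
force: [-27.5, 3.4, 20.5]
width: 85.6
clock: 9.6
eef_pos: [559.9, 144.8, 8.5]
tool_rot: [-1.185, 1.524, -2.795]
force: [-25.0, 2.6, 21.3]
width: 85.3
```

View pics/s12.png

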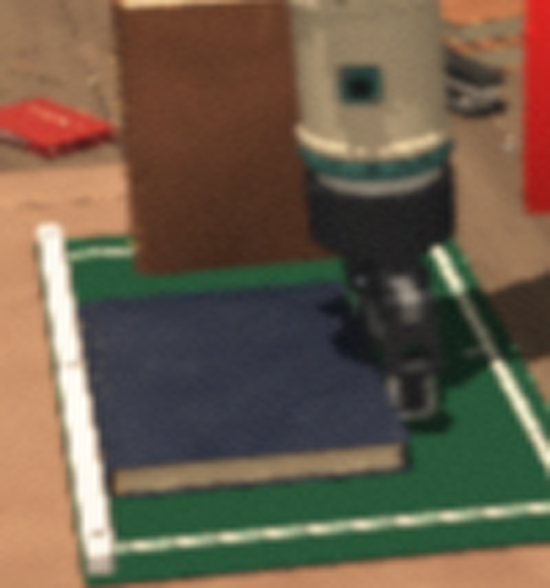

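View pics/w12.png

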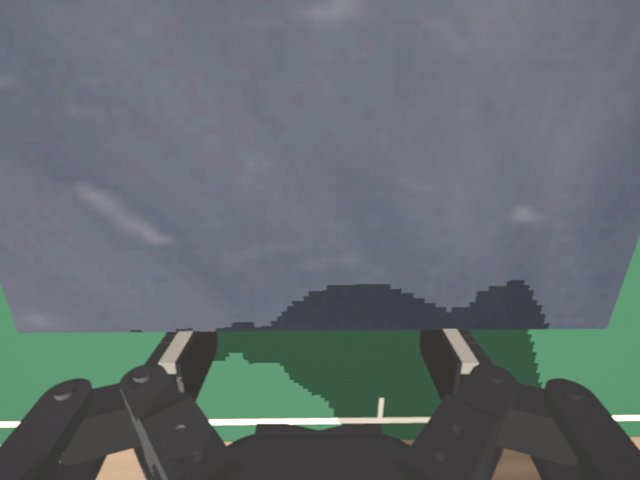

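```bash
python3 -m handwheel '1 -1 -6 0 0 0 0.03; 1 -3 -12 0 0 0 0.02; 1 -4 -12 0 0 0 0; 1 -25 -10 0 0 0 0; 1 -45 -5 0 0 0 0; 1 -45 -5 0 0 0 0; 1 -45 0 0 0 0 0; 1 -45 0 0 0 0 0; 1 -45 0 0 0 0 0; 1 0 0 0 0 0 0'
python3 - <<'E'
from h import *
import json
p=cam('wrist');json.dump({k:np.asarray(v).tolist() for k,v in p.items()},open('w13.json','w'))
cv2.imwrite('pics/w13.png',get_image('wrist'))
cv2.imwrite('pics/t13.png',cv2.resize(get_image('top')[140:290,220:420],None,fx=4,fy=4,interpolation=cv2.INTER_CUBIC))
E
```

```text
clock: 10.7
eef_pos: [514.9, 151.0, 278.4]
tool_rot: [1.09, 1.541, -0.524]
force: [-0.1, 0.8, -0.1]
width: 85.3
```

View pics/w13.png

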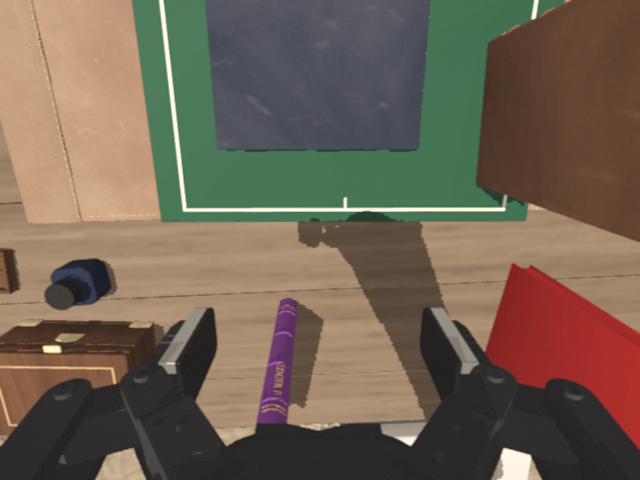

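View pics/t13.png

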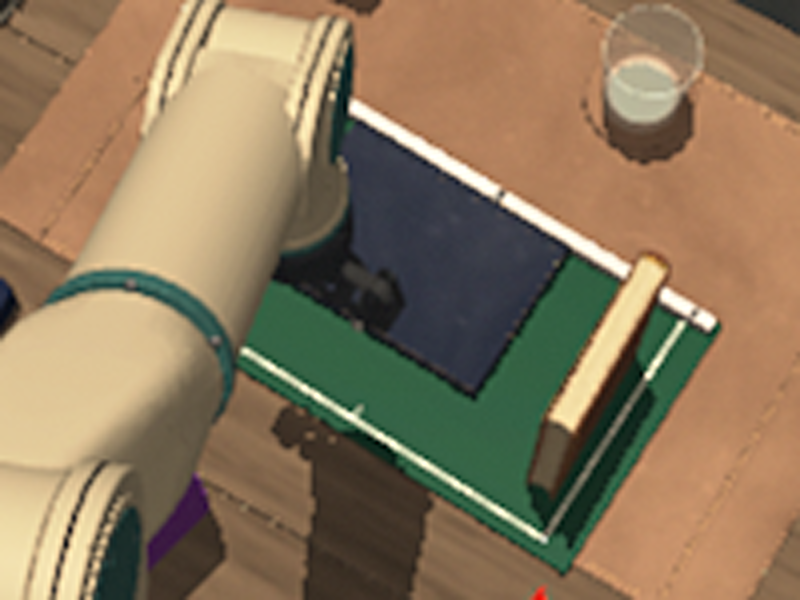

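```bash
python3 -m handwheel '1 0 40 0 0 0 0; 1 0 40 0 0 0 0; 1 0 40 0 0 0 0; 1 0 30 8 0 0 0; 1 0 0 0 0 0 0'
python3 - <<'E'
from h import *
import json
plan([660,140,280],down(-.0448,-1))
p=cam('wrist');json.dump({k:np.asarray(v).tolist() for k,v in p.items()},open('w14.json','w'))
cv2.imwrite('pics/w14.png',get_image('wrist'))
E
```

```text
clock: 11.3
eef_pos: [661.9, 133.0, 264.7]
tool_rot: [0.15, 1.548, -1.464]
force: [-0.8, -0.7, -0.8]
width: 85.4
pos [661.9 133.  264.7] t 11.3 F [-0.8 -0.7 -0.8] w 85.4
axes cols
 [[ 0.002  0.999 -0.042]
 [-0.023 -0.042 -0.999]
 [-1.     0.003  0.023]]
tool shift [-15.5  -2.1  -6.5] rotvec [ 0.002  0.023 -0.003] rows>= 1
```

View pics/w14.png

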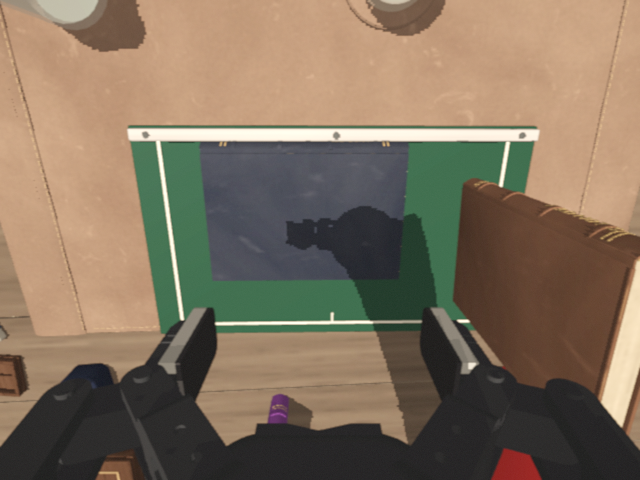

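```bash
python3 - <<'E'
from h import *
import json
p=json.load(open('w14.json'));a=cv2.imread('pics/w14.png')
c=cv2.resize(a[115:295,185:425],None,fx=3.3,fy=3.3,interpolation=cv2.INTER_CUBIC);cv2.imwrite('pics/w14c.png',c)
W=lambda u,v,z:onplane(p,u,v,z)[:2].round(1)
g=cv2.cvtColor(a,cv2.COLOR_BGR2GRAY).astype(float)
# foreedge row and rail edge row per column
for u in(205,225,260,300,340,380,400):
    col=g[:,u]; d=np.diff(col)
    r=136+np.argmin(d[136:150])+.5
    f=265+np.argmax(d[265:295])+.5
    print(u,'rail/book edge',r,W(u,r+.5,25),'fore',f,W(u,f+.5,33))
print('near line',W(230,323,9),W(420,322,9))
E
```

```text
205 rail/book edge 140.5 [726.3 239.6] fore 272.5 [585.4 257.5]
225 rail/book edge 140.5 [725.5 219.6] fore 280.5 [574.5 236.6]
260 rail/book edge 140.5 [723.9 184.4] fore 280.5 [572.4 197.5]
300 rail/book edge 140.5 [722.2 143.9] fore 279.5 [571.3 152.5]
340 rail/book edge 141.5 [719.4 103.3] fore 279.5 [568.9 107.4]
380 rail/book edge 140.5 [718.6  62.5] fore 278.5 [567.8  62. ]
400 rail/book edge 140.5 [717.7  42. ] fore 269.5 [577.7  39.6]
near line [505.9 244.3] [493.9   5.9]
```

View pics/w14c.png

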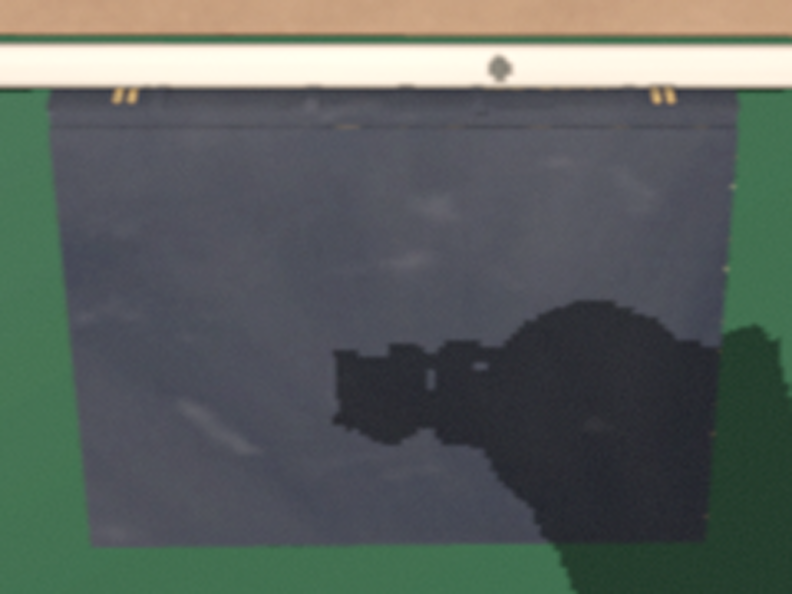

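```bash
cat > fit.py <<'E'
from h import *
import json
def fit(p,g,us,r0,r1,sgn,z,mode='edge',):
    P=[]
    for u in us:
        seg=g[r0:r1+1,u];d=np.clip(sgn*np.diff(seg),0,None)
        k=np.argmax(d);lo,hi=max(0,k-2),k+3
        w=d[lo:hi];r=r0+.5+(w@np.arange(lo,lo+len(w)))/w.sum()
        P.append(onplane(p,u,r,z)[:2])
    P=np.array(P);f=np.polyfit(P[:,1],P[:,0],1);e=P[:,0]-np.polyval(f,P[:,1])
    m=abs(e)<2*e.std()+.3;f=np.polyfit(P[m,1],P[m,0],1)
    return f.round(4),round((P[m,0]-np.polyval(f,P[m,1])).std(),2),m.sum()
E
python3 - <<'E'
from fit import *
p=json.load(open('w14.json'));a=cv2.imread('pics/w14.png')
g=cv2.cvtColor(a,cv2.COLOR_BGR2GRAY).astype(float);G=a[:,:,1].astype(float)
print('rail near edge beside book',fit(p,g,list(range(140,195))+list(range(415,530)),136,148,-1,25))
print('rail far',fit(p,g,range(140,530),120,133,1,25))
print('near line upper',fit(p,g,list(range(220,325))+list(range(342,370)),317,325,1,9))
print('fore',fit(p,G,range(215,345),270,290,1,33),fit(p,G,range(215,395),270,290,1,33))
print('spine dark edge',fit(p,g,range(210,405),136,148,-1,25))
E
```

```text
rail near edge beside book (array([4.380000e-02, 7.162739e+02]), np.float64(0.17), np.int64(166))
rail far (array([4.480000e-02, 7.281712e+02]), np.float64(0.05), np.int64(390))
near line upper (array([4.430000e-02, 4.973274e+02]), np.float64(0.08), np.int64(133))
fore (array([4.180000e-02, 5.653114e+02]), np.float64(0.14), np.int64(130)) (array([4.290000e-02, 5.650924e+02]), np.float64(0.29), np.int64(177))
spine dark edge (array([4.4200e-02, 7.1612e+02]), np.float64(0.15), np.int64(191))
```

```bash
python3 -m handwheel '1 -30 0 0 0 0 0; 1 0 0 0 0 0 0; 1 0 0 0 0 0 0'; python3 - <<'E'
from h import *
cv2.imwrite('pics/s15.png',get_image('scene'))
E
```

```text
clock: 11.65
eef_pos: [655.5, 135.8, 288.6]
tool_rot: [-0.437, 1.544, -2.048]
force: [-0.4, -0.3, -0.4]
width: 85.4
```

View pics/s15.png

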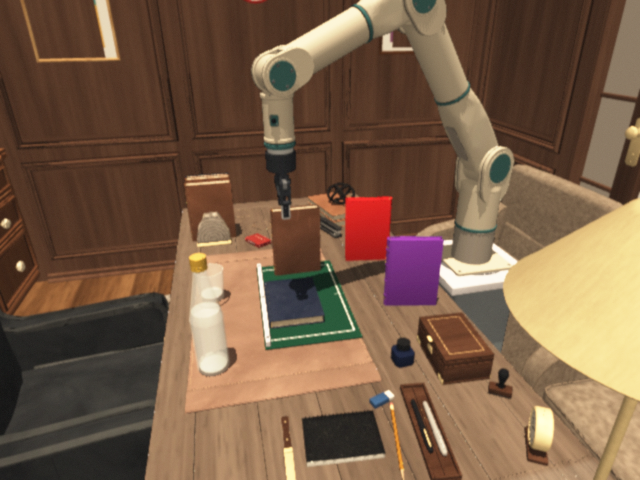

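The book lies against the rail around (293,303). The brown, red and purple books are still standing, and the hand is clear above.

```bash
python3 -c "
from cell import ctrl
print(ctrl.finish_job())"
```

```text
the job is handed in; nothing more can be done
None
```

The blue book now lies flat inside the board's white frame with its spine against the rail, and the job is handed in at about 11.7 s.

- **What I did:** I tipped the book with closed fingers about 190 mm up its outer side and let it fall freely. I then slid it to the rail with both open fingertips on its fore-edge, until it stopped against about 25 N, and lifted the hand clear.
- **Flushness:** In the last wrist picture the fore-edge slopes 0.042–0.043 and the rail 0.044–0.045. That is up to about 0.6 mm of gap over the spine's length, close to what the picture can resolve.
- **Distance to the rail:** The fore-edge measured about 151 mm from the rail face, against the book's 152 mm, which fits contact given the 2 mm calibration.
- **Everything else:** In the last scene picture the brown, red and purple books are standing, and nothing else looks moved; I judged this by eye. The hand was well above the book with no measurable force.
- **Sliding force:** The wrist read 5–8 N upward while the book slid and 21 N at the rail. I did not find out why, but it was far below the limits.

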